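# Hold a spring clamp open over the red order ticket

## Robot

A 7-joint arm with a two-finger parallel gripper is mounted at the origin on the work surface. World frame = base frame: x ahead of the robot, y to its left, z up, the work surface at z = 0. Lengths are in mm, angles in rad, forces in N, time in s.
With the tool pointing down it reaches from about 400 to 900 mm from the base axis. Payload 5.6 kg.
Tool frame: the origin (TCP) lies midway between the tips of the shut fingers; the grasp point (between the pads) lies 19 mm behind it; x points along the fingers, y is the direction in which the jaws open and shut, and the axes are right-handed (so a half turn about x gives the same grasp; the last joint's range is limited). The gripper opens to 92 mm and grips with 3 to 60 N. Pads are 20 mm wide; open, the fingers measure 128 mm over their backs; the gripper's body (75 mm by 189 mm) begins 69 mm behind the grasp point.
Start: joints at [1.246, 0.468, -0.012, 1.603, 0.006, 1.071, -0.056], TCP at [180.713, -624.381, 214.592] pointing down, gripper open.
Joint ranges: [-2.53, 2.53], [-0.31, 2.02], [-1.57, 1.55], [0.28, 2.44], [-1.29, 4.43], [0.15, 1.84], [-2.92, 2.92]. Speed limits (rad/s): [2.57, 2.57, 3.14, 3.14, 3.14, 3.14, 3.14].

## Interface

Orientations are given as a rotation vector (axis times angle).
In Python, from cell import robot, grip, kin, viewer gives the robot as it stands. Calls block until the motion is done:
- robot.movep(position, orientation): joint-space move of the TCP to a pose.
- robot.servo_line(position, feed=150, rotation=None): straight line of the TCP; rotation=None keeps the orientation; feed is the mean speed in mm/s.
- robot.goto_joints(angles): joint-space move.
- grip(opening, newtons=None): opening from 0.0 (shut) to 1.0 (fully open); newtons is the grip in N (None keeps the last); returns when the fingers have stopped.
- robot.hold(seconds).
- kin.ik(position, orientation): joint angles nearest the present ones, or None.
- robot.observe(): the state.
- viewer.read_camera(name): name is "side" or "top" or "wrist"; returns the picture (384x512x3 uint8, red, green, blue); there is no depth.
- viewer.camera_info(name): a dict with "camera_matrix" (3x3 intrinsics, pixels), "R" (3x3) and "t" (3): a world point X has camera coordinates R X + t. Camera axes: x right, y down, z forward; pixel columns grow to the right and rows downward; lengths in mm; the calibration is good to about 2 mm. A picture is of the moment at which its call begins: read the wrist's pose just before it. camera_info takes no time and is no camera call; for the wrist camera it gives the pose at the moment of the call.
A pose or a line that the arm cannot do raises robot.IKError and nothing moves.
- robot.job_done(): hands the job in, once; it reports no verdict.
Trained networks look in the newest picture that a camera, given by its name, has taken for a name from the list of things; names that differ only in an ending like _2 or _b are one class to them, and where a whole thing is asked for, a point or a joint stands for the part that bears it (a point fixed in the world has none). Each returns a list of dicts, best first, with "confidence" (0 to 1); they miss things now and then, are a little off and sometimes report something else, mostly with a low value. They report only what shows in the picture. A call takes as long as a camera call.
- viewer.silhouettes(name, camera): "mask" (384x512 bool, what is visible of it).
- viewer.pinpoint(name, camera): "at" ([x, y, z] in mm, in the coordinates of the camera as it stood for that picture, good to about 4 mm: a listed point, or the origin of a listed thing).
The state is a dict: "t": time; "joints": joint angles; "joint_velocities": joint speeds; "joint_torque": joint torques, N m; "tcp_pos": TCP position; "tcp_rot": TCP orientation; "contact_force": force on the tool from outside, world axes, zero at the start; "wrist_torque": the same for the moment, N m; "grip_width": opening from 0.0 (shut) to 1.0 (fully open).
Only numpy, scipy, OpenCV 4.12 (cv2) and the standard library are available. Lean on these libraries where they do the work, as an engineer would, in place of code of your own. Each camera call takes 0.05 s, during which the arm holds its last target.

## Task

Take the orange spring clamp off its parking rail by squeezing its two handles, and bring it down over the top edge of the red-topped ticket, near the middle, so that the edge stands a good centimetre or more between the wide-open jaws, one jaw on each side and neither touching the card. Finish holding it there, still squeezed wide open, so that a colleague can slip the order sheet in; do not let go. Do not knock either ticket, and leave the carton, the can and the tape roll where they are.

Things in the scene. Friction and masses are not known exactly. Their poses are not given: they have to be found in the camera images.
- clip_grip (a point): Orange spring clamp, 100 mm tall, about 90 g, parked jaws down. This point is midway between its handles, 85 mm above the jaw tips, 15 mm below the handle tops. It belongs to half A and leans with it: z up along the parked clamp, y along the pivot pin, x across (half A at -x, half B at +x). Squeeze the handles together along x: that spreads the jaws.
- clip: Half A of the clamp; origin midway between the parked jaw tips, axes as clip_grip; pivot 50 mm up. Handles above the pivot: plates 24 mm wide (y), 5 mm thick; parked they form a V, 23 mm over their outsides at the pivot, 51 mm at the top; squeezed fully they are parallel, about 23 mm over the outsides. About 5 N a side starts them, 10 to 12 N holds them fully squeezed.
- clip_tip_a (a point): Bottom end of the inner (gripping) face of jaw A, middle of its 24 mm width. Its black rubber pad is 5 mm thick, 14 mm tall. Axes as clip_grip.
- clip_tip_b (a point): The same point on jaw B; its axes turn with half B and are parallel to those of half A when parked.
- clip_jaw (a joint): Angle between the clamp's halves: 0 as parked on the 6 mm rail (jaws 6 mm apart), -0.12 fully shut, 0.545 rad fully squeezed (stop; jaw tips about 33 mm apart). Its spring always drives it shut.
- rail: Parking rail (fixed): dark steel base 90 x 140 x 15 mm with an upright aluminium fin along its y axis, 6 mm thick, 130 mm long, its top 43 mm above the table. Origin under the centre of the base, z up, x across the fin. The clamp straddles the fin, its jaw tips on the base, 15 mm above the table; lift it more than 30 mm to clear the fin.
- red_card_edge (a point): Middle of the top edge of the red-topped ticket, 130 mm above the table. Axes: z up, y along the edge, x through the card.
- red_card: Red-topped ticket stand (fixed, will not move). Grey base 70 x 130 x 14 mm, on it a stiff upright card 120 mm wide and 4 mm thick, its top 34 mm coloured red, the rest white. Origin under the centre of the base; same axes as red_card_edge.
- blue_card: Blue-topped ticket stand, the same size, not to be used (fixed, will not move). Grey base 70 x 130 x 14 mm, on it a stiff upright card 120 mm wide and 4 mm thick, its top 34 mm coloured blue, the rest white. Origin under the centre of the base; axes alike.
- carton_mid (a point): Bystander: blue carton, 60 x 90 x 110 mm tall, its centre.
- can_mid (a point): Bystander: can with a green label, 60 mm across and 110 mm tall, its centre.
- tape_mid (a point): Bystander: cardboard-brown tape roll lying flat, 100 mm across and 48 mm tall, its centre.

How it is judged:
By the outcome, as a careful person would: the job done as asked, in the order asked, and still so for the second after the job is handed in, while the arm keeps its last pose, push and grip.
It also fails if it takes over 38 s, if anything falls off the work surface, if the arm or the gripper's body presses on something with over 40 N, if the wrist force passes 120 N, or if a joint passes its speed limit or range.

## Working session

There is one attempt and no reset: what is moved stays moved. The work goes in short steps, each a Python script; the robot and the scene stay as the last script left them, time stands still between calls to the robot, and variables do not carry over. Pictures are saved under pics/ and viewed, and the job is handed in when it is done.

```bash
ls; mkdir -p pics; cat > h.py <<'E'
import numpy as np, cv2
from scipy.spatial.transform import Rotation as Ro
from cell import robot, grip, kin, viewer
np.set_printoptions(precision=3,suppress=True)
def snap(n,f):
    im=viewer.read_camera(n); cv2.imwrite('pics/'+f,cv2.cvtColor(np.asarray(im),cv2.COLOR_RGB2BGR)); return im
def toworld(n,p,ci=None):
    c=ci or viewer.camera_info(n); return np.array(c['R']).T@(np.array(p)-np.array(c['t']))
def proj(n,X,ci=None):
    c=ci or viewer.camera_info(n); q=np.array(c['R'])@np.array(X)+np.array(c['t']); q=np.array(c['camera_matrix'])@q; return q[:2]/q[2]
E
python3 - <<'E'
from h import *
o=robot.observe(); print(o)
for n in ['side','top','wrist']:
    snap(n,n+'0.png'); c=viewer.camera_info(n); print(n,c)
    if n=='wrist': continue
    for k in ['clip_grip','clip','rail','red_card_edge','red_card','blue_card','carton_mid','can_mid','tape_mid','clip_tip_a']:
        r=viewer.pinpoint(k,n)
        print(k,[(toworld(n,d['at']),d['confidence']) for d in r[:2]])
print(robot.observe()['t'])
E
```

```text
pics
{'t': 0.0, 'joints': array([ 1.246,  0.468, -0.012,  1.604,  0.006,  1.071, -0.056]), 'joint_velocities': array([-0.001, -0.001, -0.002, -0.   ,  0.   , -0.001, -0.001]), 'joint_torque': array([  0.001, -52.057,  -0.012, -24.375,  -0.057,   0.017,   0.   ]), 'tcp_pos': array([ 180.552, -623.844,  213.664]), 'tcp_rot': array([ 2.071,  0.295, -2.071]), 'contact_force': array([-0.238, -0.154, -0.086]), 'wrist_torque': array([-0.012, -0.053,  0.009]), 'grip_width': 0.9988968832958218}
side {'camera_matrix': array([[413.86 ,   0.   , 253.758],
       [  0.   , 413.86 , 188.481],
       [  0.   ,   0.   ,   1.   ]]), 'R': array([[ 0.92 , -0.393,  0.006],
       [-0.266, -0.632, -0.728],
       [ 0.289,  0.668, -0.686]]), 't': array([-566.38 ,  234.545,  955.832])}
clip_grip [(array([524.984,  50.522, 103.338]), 0.91)]
clip [(array([527.742,  45.515,  12.283]), 0.77), (array([ 703.717, -277.965,   26.336]), 0.4)]
rail [(array([537.334,  37.505,   0.215]), 0.96)]
red_card_edge [(array([468.755, 250.304, 127.793]), 0.94)]
red_card [(array([466.407, 249.689,   3.868]), 0.8), (array([720.8
[... 948 characters left out ...]
array([470.3  , 248.575,  -0.672]), 0.96)]
blue_card [(array([542.93 ,  37.749,   1.679]), 0.66), (array([ 485.087, -262.186,   -3.145]), 0.57)]
carton_mid [(array([704.281,  52.193,  50.982]), 0.81), (array([ 705.939, -277.546,   24.047]), 0.29)]
can_mid [(array([720.557, -79.536,  56.043]), 0.7)]
tape_mid [(array([ 705.683, -275.339,   23.868]), 0.72)]
clip_tip_a [(array([530.127,  47.17 ,  12.235]), 0.5)]
wrist {'camera_matrix': array([[323.973,   0.   , 257.535],
       [  0.   , 323.973, 183.975],
       [  0.   ,   0.   ,   1.   ]]), 'R': array([[ 0.278, -0.961,  0.001],
       [-0.929, -0.269,  0.254],
       [-0.244, -0.072, -0.967]]), 't': array([-650.008,  -28.931,  390.158])}
1.15
```

View pics/side0.png

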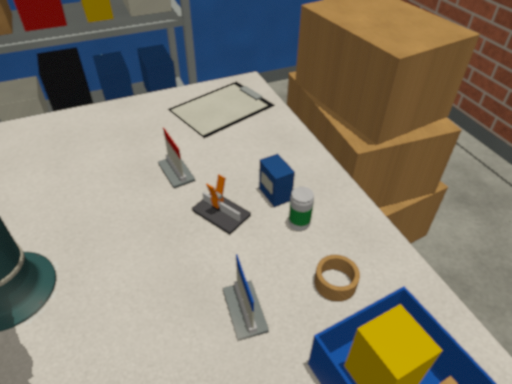

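View pics/top0.png

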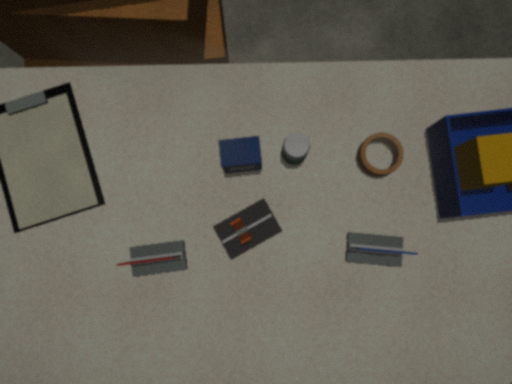

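```bash
python3 - <<'E'
from h import *
o=robot.observe()
print(Ro.from_rotvec(o['tcp_rot']).as_matrix())
for n in ['side','top']:
    im=cv2.imread(f'pics/{n}0.png')
    for c in [(530,47,60),(467,252,90)]:
        u=proj(n,c).astype(int); s=70
        x0=max(0,u[0]-s);y0=max(0,u[1]-s)
        cr=im[y0:y0+2*s,x0:x0+2*s]; cv2.imwrite(f'pics/{n}_z{c[0]}.png',cv2.resize(cr,None,fx=4,fy=4,interpolation=cv2.INTER_CUBIC)); print(n,c,x0,y0)
E
```

```text
[[-0.     0.278 -0.961]
 [-0.    -0.961 -0.278]
 [-1.     0.     0.   ]]
side (530, 47, 60) 147 126
side (467, 252, 90) 102 78
top (530, 47, 60) 171 160
top (467, 252, 90) 78 190
```

The top picture shows the clamp's two orange handles at (236,223) and (246,240), across the fin that runs from (221,241) to (272,216). The red card edge runs from (118,264) to (182,258). The blue card is to the right of those, at (382,250).

```bash
python3 - <<'E'
from h import *
def deproj(n,uv,z):
    c=viewer.camera_info(n);R=np.array(c['R']);t=np.array(c['t']);K=np.array(c['camera_matrix'])
    d=R.T@np.linalg.inv(K)@np.array([uv[0],uv[1],1.]);o=-R.T@t
    return o+d*(z-o[2])/d[2]
im=cv2.cvtColor(cv2.imread('pics/top0.png'),cv2.COLOR_BGR2RGB).astype(int)
r,g,b=im[...,0],im[...,1],im[...,2]
def pca(m,z,nm):
    v,u=np.nonzero(m); P=np.array([deproj('top',(a,c),z)[:2] for a,c in zip(u,v)])
    c=P.mean(0);w,V=np.linalg.eigh(np.cov((P-c).T));d=V[:,1]; pr=(P-c)@d
    print(nm,len(u),'c',c,'ang',np.degrees(np.arctan2(d[1],d[0]))%180,'ext',np.percentile(pr,[1,99]),np.sqrt(w)); return P
Y,X=np.mgrid[:384,:512]
red=(r>g+35)&(r>b+35)&(X>100)&(X<200)&(Y>240)&(Y<280)
pca(red,120,'red')
org=(r>g+50)&(r>b+50)&(X>215)&(X<270)&(Y>210)&(Y<255)
pca(org&(Y<232),95,'orgfar'); pca(org&(Y>=232),95,'orgnear'); pca(org,95,'org')
viewer.read_camera('top')
for k,z in [('rail',10),('red_card',10)]:
    s=viewer.silhouettes(k,'top')
    for d in s[:2]:
        m=np.array(d['mask']).astype(np.uint8)
        cs=max(cv2.findContours(m,0,2)[0],key=cv2.contourArea)
        P=np.array([deproj('top',p[0],z)[:2] for p in cs],np.float32)
        print(k,d['confidence'],cv2.minAreaRect(P))
# deck
for q in [(530,47,185),(467,252,250)]:
    print(q)
E
```

```text
red 102 c [468.482 249.582] ang 96.74261197234401 ext [-54.292  57.864] [ 1.168 33.029]
orgfar 16 c [551.667  59.424] ang 119.02765158307 ext [-8.73  8.51] [1.181 5.561]
orgnear 15 c [511.204  37.173] ang 121.7741470647965 ext [-8.714  9.715] [1.033 6.053]
org 31 c [532.088  48.657] ang 28.704940354618202 ext [-24.198  25.383] [ 5.702 23.484]
rail 0.93 ((536.366455078125, 38.01107406616211), (90.94725036621094, 140.7099151611328), 28.219079971313477)
red_card 0.75 ((467.6997985839844, 252.98606872558594), (70.70977020263672, 138.1721954345703), 7.709591388702393)
(530, 47, 185)
(467, 252, 250)
```

View pics/top_z530.png

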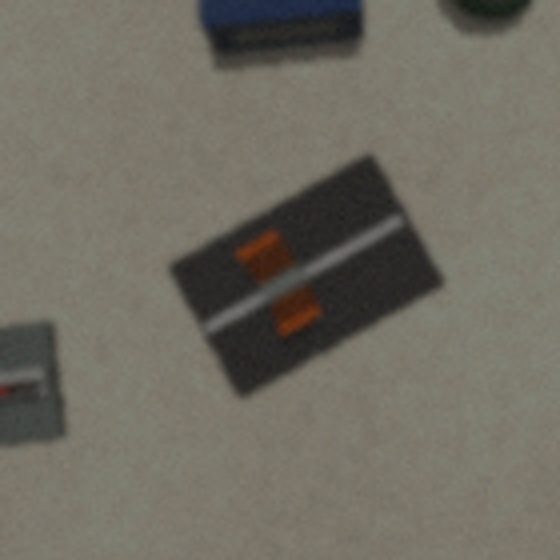

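View pics/top_z467.png

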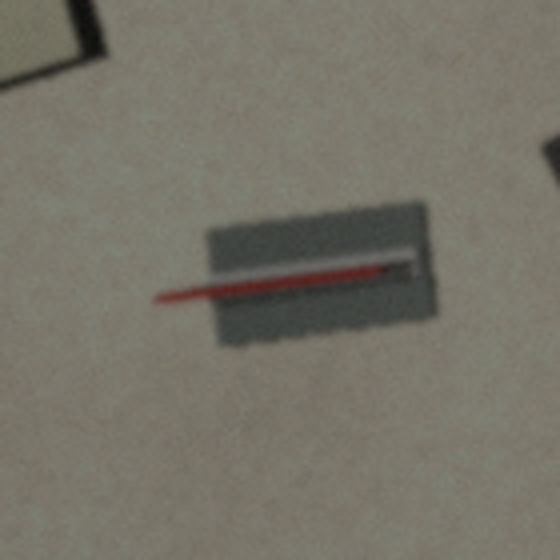

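View pics/side_z530.png

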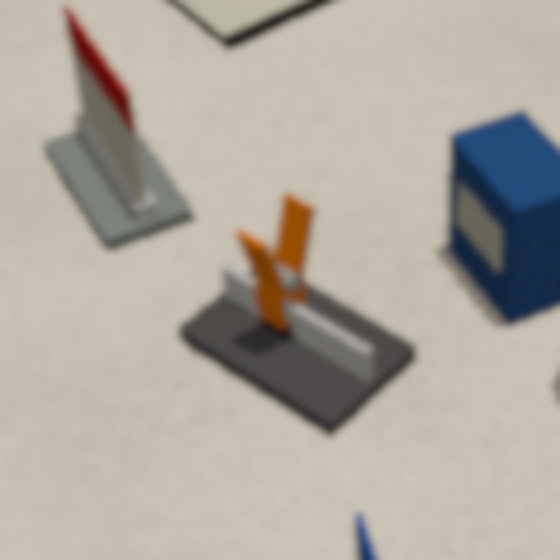

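```bash
cat >> h.py <<'E'
def deproj(c,uv,z):
    R=np.array(c['R']);t=np.array(c['t']);K=np.array(c['camera_matrix'])
    d=R.T@np.linalg.inv(K)@np.array([uv[0],uv[1],1.]);o=-R.T@t
    return o+d*(z-o[2])/d[2]
def rv(deg):
    a=np.radians(deg);c,s=np.cos(a),np.sin(a)
    return Ro.from_matrix(np.array([[0,c,s],[0,s,-c],[-1,0,0]])).as_rotvec()
E
python3 - <<'E'
from h import *
for a in (28.2,208.2,7,187):
    for p in ([531,48,240],[531,48,81],[468,250,260]):
        print(a,p,kin.ik(p,rv(a)))
robot.movep([531,48,240],rv(28.2))
o=robot.observe();print(o['t'],o['tcp_pos'],o['joints'])
ci=viewer.camera_info('wrist'); snap('wrist','wrist1.png'); print(ci)
for k in ['clip_grip','clip','rail','clip_tip_a']:
    print(k,[(toworld('wrist',d['at'],ci),d['confidence']) for d in viewer.pinpoint(k,'wrist')[:2]])
E
```

```text
28.2 [531, 48, 240] [ 0.54   0.377 -0.857  1.82   0.32   1.089  0.059]
28.2 [531, 48, 81] [ 0.385  0.569 -0.683  1.955  0.499  0.791 -0.089]
28.2 [468, 250, 260] [ 0.28   0.422 -1.055  1.797  0.4    1.158 -0.411]
208.2 [531, 48, 240] [-1.04   0.393  1.131  1.912 -0.402  1.09  -2.396]
208.2 [531, 48, 81] [-0.831  0.606  0.888  2.032 -0.654  0.813 -2.205]
208.2 [468, 250, 260] [ 0.407  0.571 -1.306  1.791  0.583  1.243  2.573]
7 [531, 48, 240] [ 0.51   0.364 -0.815  1.822  0.298  1.083 -0.292]
7 [531, 48, 81] [ 0.362  0.559 -0.651  1.956  0.473  0.782 -0.438]
7 [468, 250, 260] [ 0.247  0.399 -1.003  1.798  0.368  1.147 -0.753]
187 [531, 48, 240] [-1.15   0.545  1.366  1.916 -0.584  1.172 -2.586]
187 [531, 48, 81] [-1.059  0.944  1.34   2.042 -1.063  1.125 -2.23 ]
187 [468, 250, 260] [ 0.407  0.571 -1.306  1.791  0.583  1.243  2.203]
3.975 [531.191  46.842 239.823] [ 0.541  0.378 -0.856  1.82   0.32   1.089  0.059]
{'camera_matrix': array([[323.973,   0.   , 257.535],
       [  0.   , 323.973, 183.975],
       [  0.   ,   0.   ,   1.   ]]), 'R': array([[ 0.882,  0.471, -0.001],
       [ 0.455, -0.853,  0.255],
       [ 0.12 , -0.226, -0.967]]), 't': array([-490.504, -237.365,  362.463])}
clip_grip [(array([533.059,  46.705, 102.541]), 0.56)]
clip [(array([532.371,  46.371,  16.07 ]), 0.65)]
rail [(array([536.578,  37.825,   0.38 ]), 0.98)]
clip_tip_a [(array([528.293,  46.789,  14.951]), 0.62), (array([529.584,  52.235,  18.701]), 0.59)]
```

View pics/wrist1.png

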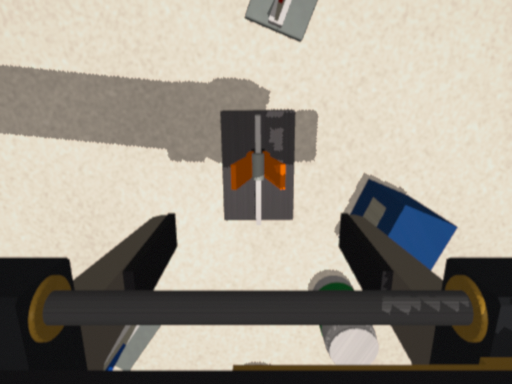

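The wrist view shows the fin vertical at column 258, from row 115 to 220, with the handles symmetric about (258,170). The tool is therefore aligned with the clamp. The carton and can are clear of the fingers.

```bash
python3 - <<'E'
from h import *
ci=viewer.camera_info('wrist')
im=cv2.imread('pics/wrist1.png').astype(int);b,g,r=im[...,0],im[...,1],im[...,2]
m=(r>g+60)&(r>b+80);m[:100]=0;m[215:]=0;m[:,:215]=0;m[:,300:]=0
v,u=np.nonzero(m);print(u.min(),u.max(),v.min(),v.max(),len(u))
for s in (u<258,u>=258): print(u[s].min(),u[s].max(),v[s].min(),v[s].max(), deproj(ci,(u[s].min() if s[u.argmin()] else u[s].max(),(v[s].max()+v[s].min())/2),108))
print(deproj(ci,(258,115),43),deproj(ci,(258,220),43), 'pivot',deproj(ci,(258,163),65))
for z in(50,115,100):print(z,proj('wrist',[532,47,z],ci))
G=(531.8,47)
robot.servo_line([*G,110],feed=150)
o=robot.observe();print(o['t'],o['tcp_pos'],o['contact_force'])
snap('wrist','wrist2.png');snap('side','side2.png')
E
```

```text
231 285 153 189 962
231 250 153 188 [506.176  40.179 108.   ]
265 285 153 189 [551.935  64.129 108.   ]
[505.925  95.437  43.   ] [564.669 -14.191  43.   ] pivot [529.502  51.395  65.   ]
50 [258.099 164.836]
115 [258.183 178.524]
100 [258.161 174.886]
5.2417 [532.444  47.271 110.792] [ 0.317 -0.456 -0.798]
```

View pics/wrist2.png

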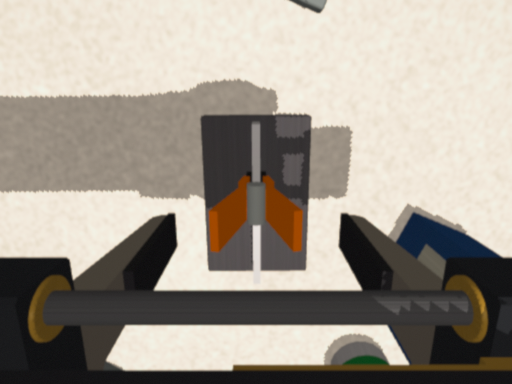

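Fingers straddle the handles: plates at columns 210 to 301, finger pads at 175 and 340. I'll check the alignment along the fin, then descend and squeeze.

```bash
python3 - <<'E'
from h import *
ci=viewer.camera_info('wrist')
print(proj('wrist',[531.8,47,115],ci), deproj(ci,(210,229),115),deproj(ci,(301,229),115))
a=deproj(ci,(210,229),115);b=deproj(ci,(301,229),115);G=(a+b)[:2]/2;print(G)
G=np.clip(G,[529,44],[535,50])
robot.servo_line([*G,82],feed=80)
o=robot.observe();print(o['t'],o['tcp_pos'],o['contact_force'])
grip(0.15,25)
robot.hold(0.2)
o=robot.observe();print(o['t'],o['tcp_pos'],o['contact_force'],o['grip_width'])
snap('wrist','wrist3.png');snap('side','side3.png')
E
```

```text
[256.3   231.895] [508.421  36.437 115.   ] [552.782  60.19  115.   ]
[530.601  48.314]
5.8417 [530.217  48.503  81.413] [ 0.101 -0.452  0.294]
7.1 [533.339  49.505  83.688] [2.942 1.788 7.588] 0.23964018672291057
```

View pics/wrist3.png

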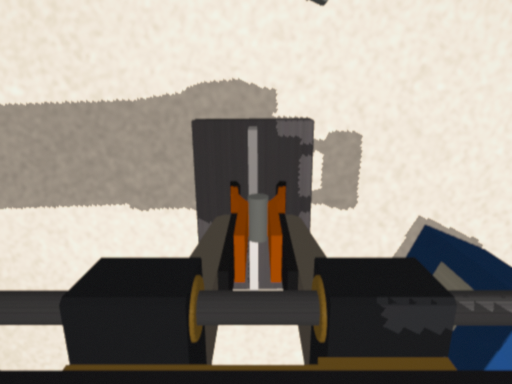

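View pics/side3.png

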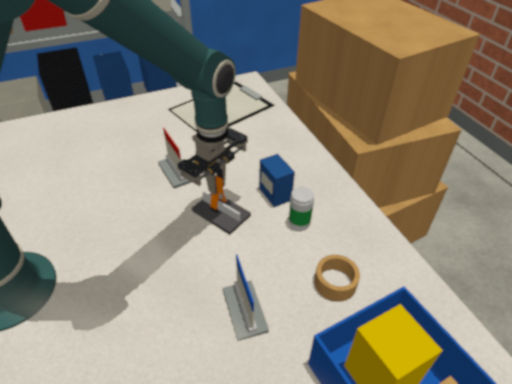

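The handles are parallel and the grip is 22 mm wide, so the clamp is fully squeezed. I'll lift straight up and check.

```bash
python3 - <<'E'
from h import *
o=robot.observe()
robot.servo_line([532.5,49,100],feed=60)
o=robot.observe();print(o['t'],o['tcp_pos'],o['contact_force'],o['grip_width'])
robot.servo_line([532.5,49,262],feed=150)
o=robot.observe();print(o['t'],o['tcp_pos'],o['contact_force'],o['grip_width'],o['wrist_torque'])
cw=viewer.camera_info('wrist')
snap('wrist','wrist4.png');im=snap('side','side4.png')
for n,c in(('wrist',cw),('side',None)):
  for k in ['clip_grip','clip_tip_a','clip']:
    print(n,k,[(toworld(n,d['at'],c),d['confidence']) for d in viewer.pinpoint(k,n)[:3]])
u=proj('side',[532,49,230]).astype(int);im=cv2.imread('pics/side4.png')[u[1]-50:u[1]+50,u[0]-50:u[0]+50];cv2.imwrite('pics/side4z.png',cv2.resize(im,None,fx=6,fy=6,interpolation=2))
E
```

```text
7.65 [532.356  48.719 100.095] [-0.048  0.137 -1.783] 0.23859453597201113
8.8833 [531.912  48.799 261.092] [-0.164  0.31  -0.996] 0.2400720971143671 [ 0.034 -0.164  0.017]
wrist clip_grip [(array([540.747,  55.391, 273.983]), 0.63)]
wrist clip_tip_a [(array([515.372,  42.503, 194.666]), 0.85), (array([543.422,  58.545, 195.199]), 0.65)]
wrist clip [(array([520.105,  39.179, 194.675]), 0.79)]
side clip_grip [(array([536.31 ,  57.304, 274.966]), 0.81)]
side clip_tip_a [(array([512.09 ,  41.64 , 189.135]), 0.72), (array([544.764,  56.592, 192.391]), 0.44)]
side clip [(array([717.379, -79.4  ,  58.366]), 0.6)]
```

View pics/wrist4.png

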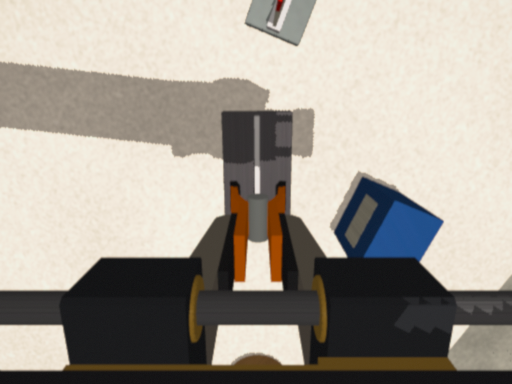

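View pics/side4z.png

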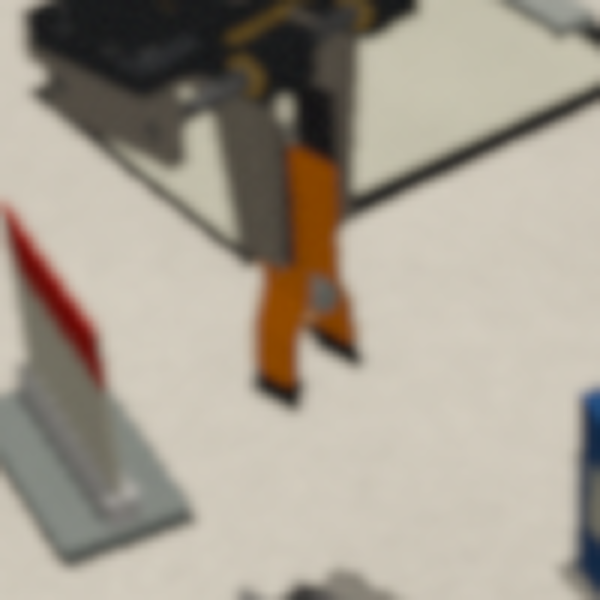

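The clamp is held wide open and clear of the rail, with the black pads visible at (278,390) and (335,345) in the zoomed side view. Next I move above the red card, with jaw tips about 65 mm above its edge.

```bash
python3 - <<'E'
from h import *
robot.servo_line([467.7,251,262],feed=150,rotation=rv(7))
o=robot.observe();print(o['t'],o['tcp_pos'],o['contact_force'],o['grip_width'])
cw=viewer.camera_info('wrist')
snap('wrist','wrist5.png');snap('side','side5.png')
for n,c in(('wrist',cw),('side',None)):
  for k in ['clip_tip_a','red_card_edge','red_card']:
    print(n,k,[(toworld(n,d['at'],c),d['confidence']) for d in viewer.pinpoint(k,n)[:3]])
u=proj('side',[468,251,170]).astype(int);im=cv2.imread('pics/side5.png')[u[1]-60:u[1]+60,u[0]-60:u[0]+60];cv2.imwrite('pics/side5z.png',cv2.resize(im,None,fx=5,fy=5,interpolation=2));print(u)
np.savez('cw5.npz',R=cw['R'],t=cw['t'],K=cw['camera_matrix'])
E
```

```text
10.85 [467.989 250.28  261.898] [ 0.111  0.642 -0.28 ] 0.23754127123782848
wrist clip_tip_a [(array([451.021, 248.892, 196.08 ]), 0.85), (array([481.913, 254.147, 194.24 ]), 0.55)]
wrist red_card_edge [(array([467.198, 255.011, 130.655]), 0.91)]
wrist red_card [(array([465.769, 255.96 ,   0.653]), 0.8), (array([537.062,  42.137,  -1.473]), 0.58)]
side clip_tip_a [(array([448.509, 248.592, 191.08 ]), 0.51), (array([482.673, 252.247, 193.441]), 0.51)]
side red_card_edge [(array([469.762, 249.347, 127.432]), 0.67)]
side red_card [(array([465.37 , 251.048,   1.691]), 0.77)]
[169 126]
```

View pics/wrist5.png

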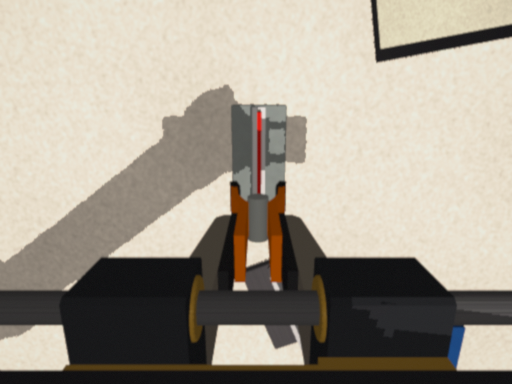

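View pics/side5z.png

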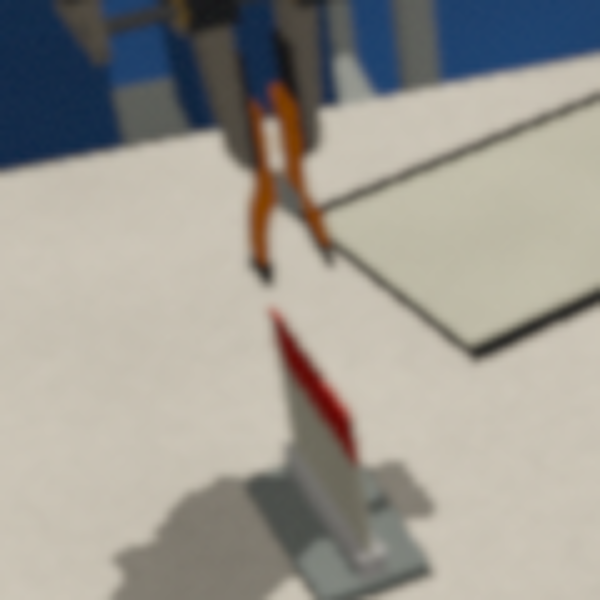

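The wrist view shows the card edge vertical at column 259 to 260, centred between the handles. I'll fit its red pixels, then descend.

```bash
python3 - <<'E'
from h import *
ci=viewer.camera_info('wrist')
im=cv2.imread('pics/wrist5.png').astype(int);b,g,r=im[...,0],im[...,1],im[...,2]
m=(r>g+120)&(b<100)&(g<60);m[:100]=0;m[195:]=0
v,u=np.nonzero(m)
for y in range(105,192,8):
    w=u[v==y]; print(y,w.min() if len(w) else None,w.max() if len(w) else None,end=' | ')
P=[]
for y in range(112,188,4):
    w=u[v==y]
    if len(w): P.append(deproj(ci,(w.mean(),y),130)[:2])
P=np.array(P);print();print(P[0],P[-1]);d=P[0]-P[-1];print('ang',np.degrees(np.arctan2(d[1],d[0]))-90)
print('top end',deproj(ci,(259.5,v.min()),130))
c=P.mean(0);print('x at y=252', c[0]+d[0]/d[1]*(252-c[1]))
E
```

```text
105 None None | 113 258 259 | 121 258 260 | 129 258 260 | 137 None None | 145 None None | 153 None None | 161 None None | 169 None None | 177 None None | 185 None None | 
[461.277 310.256] [463.504 295.966]
ang 8.859697246766018
top end [462.183 310.367 130.   ]
x at y=252 470.4041635931152
```

```bash
python3 - <<'E'
from h import *
robot.servo_line([468.8,251,205],feed=100)
o=robot.observe();print(o['t'],o['tcp_pos'],o['contact_force'])
robot.servo_line([468.8,251,180],feed=40)
robot.hold(0.3)
o=robot.observe();print(o['t'],o['tcp_pos'],o['contact_force'],o['wrist_torque'],o['grip_width'])
cw=viewer.camera_info('wrist')
snap('wrist','wrist6.png');snap('side','side6.png')
for n,c in(('wrist',cw),('side',None)):
  for k in ['clip_tip_a','red_card_edge']:
    print(n,k,[(toworld(n,d['at'],c),d['confidence']) for d in viewer.pinpoint(k,n)[:3]])
u=proj('side',[468,251,130]).astype(int);im=cv2.imread('pics/side6.png')[u[1]-40:u[1]+40,u[0]-40:u[0]+40];cv2.imwrite('pics/side6z.png',cv2.resize(im,None,fx=7,fy=7,interpolation=2));print(u)
im=cv2.imread('pics/wrist6.png')[90:290,200:320];cv2.imwrite('pics/wrist6z.png',cv2.resize(im,None,fx=3,fy=3,interpolation=2))
E
```

```text
11.9667 [468.979 251.385 205.315] [-0.953  0.647 -0.437]
13.0417 [468.892 251.025 180.16 ] [ 0.531 -0.099 -1.599] [-0.042 -0.064 -0.027] 0.2385085360215621
wrist clip_tip_a [(array([452.727, 249.064, 112.23 ]), 0.98), (array([482.342, 258.128, 114.233]), 0.71)]
wrist red_card_edge [(array([466.464, 256.102, 130.795]), 0.81)]
side clip_tip_a [(array([447.19 , 252.524, 110.51 ]), 0.7), (array([484.467, 253.763, 110.811]), 0.65)]
side red_card_edge [(array([467.656, 252.561, 127.195]), 0.72)]
[171 137]
```

View pics/wrist6z.png

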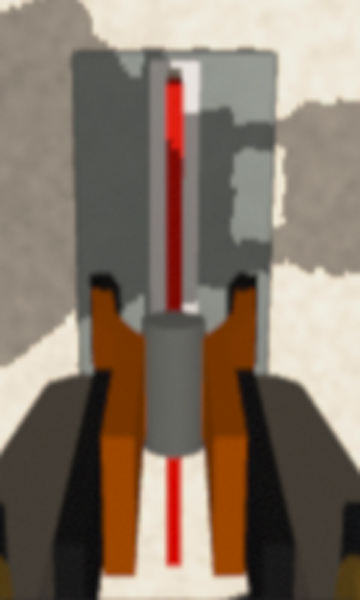

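View pics/side6z.png

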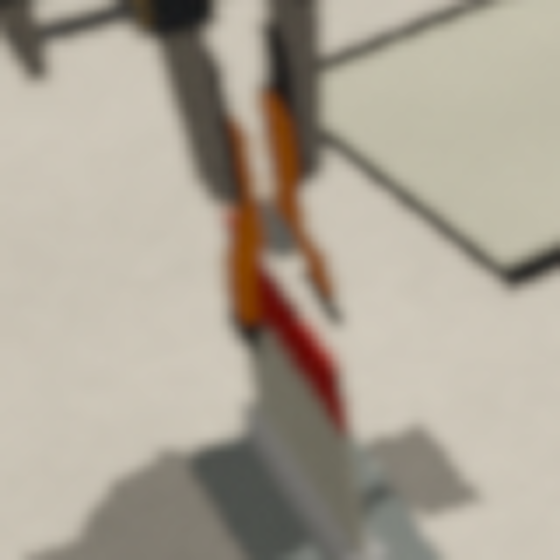

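Both views show the card edge midway between the open jaws. In the zoomed wrist view it is at column 174, with the pads at 104 and 242. The jaw tips are about 17 mm below the edge and there is no contact force, so I'm handing in.

```bash
python3 - <<'E'
from h import *
robot.job_done()
E
```

```text
the job is handed in; nothing more can be done
```

The clamp is off its rail and held fully squeezed over the top edge of the red-topped ticket, near its middle. I handed the job in at about 13.3 s on the robot's clock, with the gripper still holding.

Last checks before handing in:
- **Squeeze:** the gripper opening read 0.2385 (about 22 mm), the same as when I first squeezed, so the handles are fully closed. The jaw tips are 31 mm apart by the wrist camera and 37 mm by the side camera; about 33 mm is fully open.
- **Depth:** the jaw tips measured 110–114 mm above the table, against the card's 130 mm edge. That puts about 16–20 mm of the card between the jaws.
- **Centring:** the card edge is near the middle of the gap across the jaws, with neither pad touching it. Along the edge the clamp is within a few millimetres of the middle.
- **Contact:** force on the tool was under 2 N and steady. The highest reading I took was about 8 N, while the handles were being squeezed on the rail.

**Disagreements:** the two cameras differed by up to about 4 mm on the clamp and edge positions, well within the clearance.

**Not checked:** I did not re-measure the blue ticket, carton, can and tape roll at the end, but the arm's path stayed clear of them.

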